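# Lock out the sawing board's telescopic stop and set a batten against it

### The job

Get the batten ready to be sawn to length. Without forcing it, draw the sawing board's telescopic stop out to the left until its red lock button clicks out, with the batten still clear of it, and have its yellow flag flipped fully down. Then slide the batten so that it lies flat and snug against the fence with its left end touching the flag; leave the button out and the tools lying about undisturbed.

Things in the scene. Friction and masses are not known exactly. Their poses are not given: they have to be found in the camera images.
- saw_board: Fixed sawing board, origin at its underside, +x away from the robot, +y left. Brown plywood base: x -75 to +82, y -117 to +45 mm, top at z 22. Beech fence along y: front face at x +45, top at z 50; its right end is the saw kerf, y -91. A saddle on it (x 45 to 81, up to z 90, y -64 to -34) clamps the stop's square aluminium tube (x 49 to 77, z 54 to 82, 88 long), left end at y -1 to +19.
- stop_face (a point): Point on the axis of the stop's sliding bar, in the plane of the flag's right-hand working face, at board x +63, z 68 mm, axes parallel to the board's; at the start 6 to 16 mm left of the tube's left end. Moves to +y as the bar is drawn out. A black knob of 13 mm radius stands on the axis, 8 to 27 mm left of this point.
- stop_bar: The stop's 18 mm square steel bar, carrying knob, flag and button; origin and axes as point stop_face. Slides along y with 3 to 4 N and can be pushed by the flag. Where its button meets the hole is not marked: 48 to 62 mm of travel from the start, felt as a sudden firm stop. If the hole is missed the bar runs 12 mm farther to its end; it can be slid back.
- stop_flag (a joint): Yellow flag plate, 8 mm thick (y 0 to +8 mm from point stop_face), turning about the bar's axis there. 0 = down: reaches 54 mm forward (-x), 12 mm up, 41 mm down (5 mm above the base); thumb tab on its top edge 34 to 54 mm forward, extending 26 mm to the left. Positive (rad, at most 1.3) = forward edge raised. Starts 0.6 to 1.1; stays where left; 2 N turns it.
- stop_button (a joint): Red spring lock button, 12 mm across, upright in the bar. Below 0.001 = pressed in, hidden under the tube's top wall; about 0.0095 (m) = clicked out, 5 mm proud of the tube through the hole in its top, 20 mm from the tube's left end; the bar is then locked both ways with 1.5 mm play either way. Rises by itself under the hole (3 mm longer than it): draw slowly.
- batten: Loose wooden batten 32 mm (x) by 190 mm (y) by 12 mm high, about 40 g; origin at the centre of its underside, long axis y. Starts on the base in front of the fence, within 0.08 rad of parallel to it, its right end overhanging the base.
- masking_roll: Loose roll of masking tape, 96 mm across, 24 mm high, lying flat on the bench to the right. Origin under its centre. Leave alone.
- try_square: Loose try square lying flat, 177 by 118 mm, wooden stock and steel blade, on the bench far right. Leave alone.

How it is judged:
By the outcome, as a careful person would: the job done as asked, in the order asked, and still so for the second after the job is handed in, with the robot touching nothing.
It also fails if it takes over 58 s, if anything falls off the work surface, if the arm or the gripper's body presses on something with over 40 N, if the wrist force passes 120 N, or if a joint passes its speed limit or range.

### The arm

A 6-joint arm with a two-finger parallel gripper is mounted at the origin on a cart in front of the work surface, level with it; the furniture and walls round the work are solid. World frame = base frame: x ahead of the robot, y to its left, z up, the work surface at z = 0. Lengths are in m, angles in rad, forces in N, time in s.
With the tool pointing down it reaches from about 0.275 to 0.75 m from the base axis. Payload 10.2 kg.
Tool frame: the origin (TCP) lies midway between the tips of the shut fingers; the grasp point (between the pads) lies 19 mm behind it (env.hold_point_z is the distance from the TCP to the grasp point, in m); z points along the fingers, y is the line along which they close (so a half turn about z gives the same grasp; the last joint's range is limited). The gripper opens to 85 mm and grips with 20 to 120 N. Pads are 22 mm wide; open, the fingers measure 114 mm over their backs; the gripper's body (76 mm by 85 mm) begins 54 mm behind the grasp point. The pads swing forward as they close: fully open they stand 13 mm farther back than shut.
Start: joints at [0.94, 0.313, 1.498, -0, 1.331, -0.223], TCP at [0.208, 0.482, 0.231] pointing down, gripper open.
Joint ranges: [-2.94, 2.94], [-0.97, 2.17], [0.19, 2.56], [-1.23, 4.37], [0.02, 3.11], [-2.88, 2.88]. Speed limits (rad/s): [2.39, 2.39, 3.01, 3.14, 3.14, 3.14].

### API

Orientations are given as a unit quaternion [x, y, z, w].
In Python, from bench import env, kinematics, monitor, eyes, job gives the robot as it stands. The module is installed in compiled form; this text tells all that it offers. Calls block until the motion is done:
- env.reach(position, orientation): joint-space move of the TCP to a pose.
- env.movel(position, velocity=0.15, frame=None, guard=None): straight line of the TCP; frame=None keeps the orientation; velocity is the mean speed in m/s. With guard (N) it stops when the force on the tool has changed by that much, and returns True; else False.
- env.set_joints(angles): joint-space move.
- env.release() and env.close_gripper(effort=None): open the fingers fully, or close them until they stop; effort is the grip in N (None keeps the last).
- env.hold(seconds).
- kinematics.ik(position, orientation): joint angles nearest the present ones, or None.
- monitor.sense(): the state.
- eyes.grab_frame(name): name is "scene" or "top"; returns a dict with "frame" (480x640x3 uint8, red, green, blue), "mtx" (3x3 intrinsics, pixels), "view" (4x4, takes a point from world to camera coordinates). Camera axes: x right, y down, z forward; pixel columns grow to the right and rows downward; lengths in m; the calibration is good to about 2 mm. A picture is of the moment at which its call begins. There is no depth.
A pose or a line that the arm cannot do raises env.MotionError and nothing moves.
- job.hand_in(): hands the job in; it is judged then, once.
The state is a dict: "clock": time; "joints": joint angles; "qvel": joint speeds; "joint_efforts": joint torques, N m; "position": TCP position; "ee_rot": TCP orientation; "contact_force": force on the tool from outside, world axes, zero at the start; "ft_torque": the same for the moment, N m; "finger_gap": opening from 0.0 (shut) to 1.0 (fully open); "gripper_force": force on a finger pad.
Only numpy, scipy, OpenCV 4.12 (cv2) and the standard library are available. Lean on these libraries where they do the work, as an engineer would, in place of code of your own. Each camera call takes 0.05 s, during which the arm holds its last target. There are 200 camera calls.

## Working session

There is one attempt and no reset: what is moved stays moved. The work goes in short steps, each a Python script; the robot and the scene stay as the last script left them, time stands still between calls to the robot, and variables do not carry over. Pictures are saved under pics/ and viewed, at most 10 in all, crops included, and the job is handed in when it is done.

```bash
mkdir -p pics; python3 - <<'E'
from bench import env,kinematics,monitor,eyes,job
import cv2,numpy as np,pickle
for n in("scene","top"):
    f=eyes.grab_frame(n); cv2.imwrite(f"pics/{n}0.png",f["frame"][:,:,::-1]); pickle.dump({k:np.array(f[k]) for k in f},open(n+"0.pkl","wb"))
    print(n,f["mtx"],f["view"])
print(monitor.sense(),env.hold_point_z)
E
```

```text
scene [[597.75894085   0.         323.92317938]
 [  0.         597.75894085 234.47720826]
 [  0.           0.           1.        ]] [[ 0.70197937 -0.71219171  0.00281463 -0.32270367]
 [-0.54271787 -0.53748641 -0.64541899  0.27534775]
 [ 0.46117488  0.45154327 -0.76382354  1.06667902]
 [ 0.          0.          0.          1.        ]]
top [[504.2936435    0.         323.49920074]
 [  0.         504.2936435  242.38699581]
 [  0.           0.           1.        ]] [[ 0.0295396  -0.99955117 -0.00498767 -0.01940925]
 [-0.9824405  -0.02811356 -0.18444592  0.45074576]
 [ 0.18422291  0.01034854 -0.98283001  0.94830304]
 [ 0.          0.          0.          1.        ]]
{'clock': 0.1, 'joints': array([ 9.39599123e-01,  3.13435468e-01,  1.49836529e+00,  2.57747011e-08,
        1.33102611e+00, -2.23423301e-01]), 'qvel': array([ 0.00087282, -0.00210789, -0.00274324,  0.00016237, -0.00137904,
        0.00075349]), 'joint_efforts': array([ 3.18167899e-03, -4.12896574e+01, -2.60142338e+01, -2.25656099e-04,
        2.98906394e-03,  2.52451935e-05]), 'position': array([0.20807668, 0.48174744, 0.23076954]), 'ee_rot': array([ 2.02477256e-01,  9.79286771e-01, -5.61616950e-04, -2.55757003e-04]), 'contact_force': array([-0.54456079, -0.9475372 , -0.37528523]), 'ft_torque': array([-0.00791401,  0.01722059, -0.07405069]), 'gripper_force': 0.0, 'finger_gap': 1.002112062872016} 0.0187
```

View pics/scene0.png

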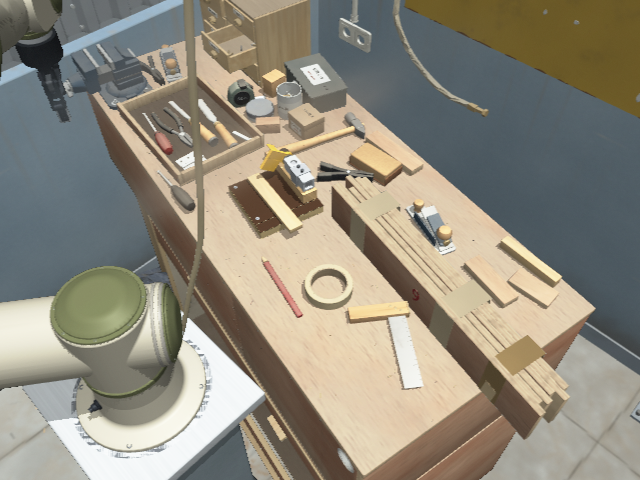

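View pics/top0.png

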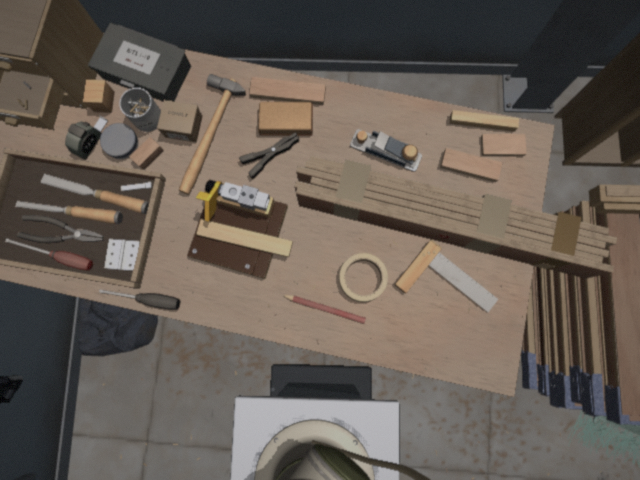

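The top view shows the board around pixels (190–285, 180–275), with the flag at about (208,200), the batten at (195–290, 225–255) and a hammer close to its left. I'll enlarge both views.

```bash
python3 - <<'E'
import cv2
a=cv2.imread("pics/top0.png")[165:280,175:305]; cv2.imwrite("pics/t1.png",cv2.resize(a,None,fx=5,fy=5,interpolation=cv2.INTER_CUBIC))
a=cv2.imread("pics/scene0.png")[135:240,215:335]; cv2.imwrite("pics/s1.png",cv2.resize(a,None,fx=5,fy=5,interpolation=cv2.INTER_CUBIC))
E
```

```text
(no output)
```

View pics/t1.png

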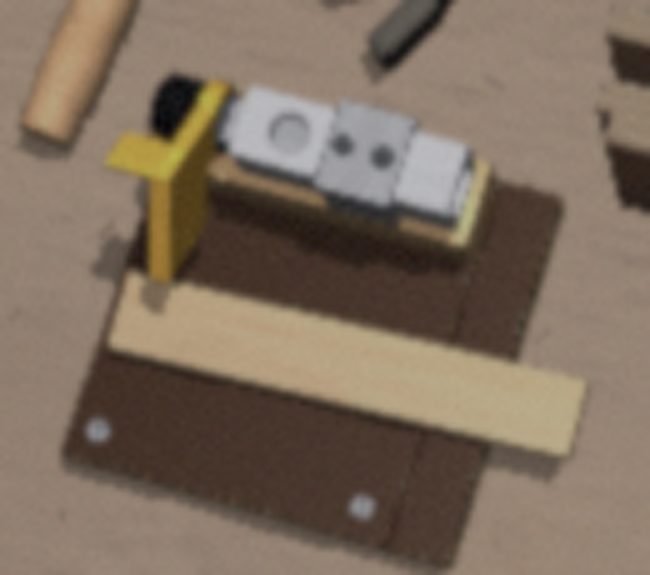

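View pics/s1.png

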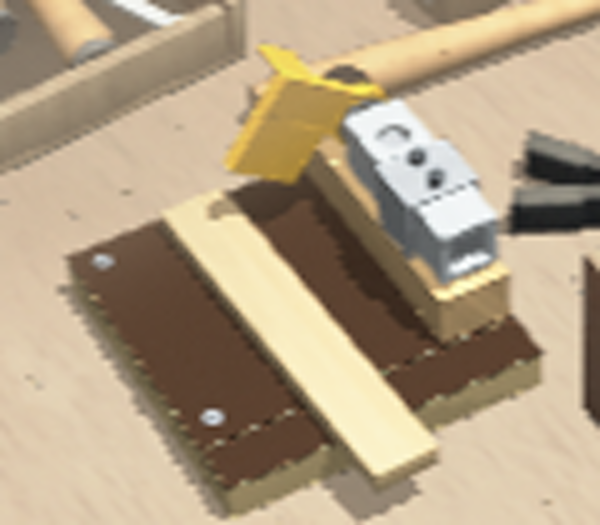

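```bash
cat > vis.py <<'E'
import pickle,numpy as np
from scipy.optimize import least_squares
C={n:pickle.load(open(n+"0.pkl","rb")) for n in("scene","top")}
OFF={"top":(175,165),"scene":(215,135)}
def proj(n,P):
    c=C[n]; q=(c["view"]@np.append(P,1))[:3]; q=c["mtx"]@q; return q[:2]/q[2]
def px(n,p): return np.array(p)/5+OFF[n]-0.4
def w(b,P):  # board (x,y,yaw) mm local -> world
    c,s=np.cos(b[2]),np.sin(b[2]); P=np.array(P)/1e3
    return np.array([b[0]+c*P[0]-s*P[1],b[1]+s*P[0]+c*P[1],P[2]])
def fit(obs,f,x0):
    r=lambda x:np.concatenate([proj(n,f(x,P))-px(n,p) for n,P,p in obs])
    s=least_squares(r,x0,x_scale=np.maximum(np.abs(x0),.05),loss="soft_l1"); print(np.round(s.x,4)); print(np.round(r(s.x).reshape(-1,2),1).tolist()); return s.x
E
cat > m.py <<'E'
from vis import *
B=fit([("top",(-75,45,22),(65,455)),("top",(-75,-117,22),(450,567)),("top",(82,-117,22),(563,200)),("top",(81,-91,50),(490,165)),("top",(45,-91,50),(462,243)),
("scene",(-75,45,22),(68,258)),("scene",(-75,-117,22),(230,487)),("scene",(82,-117,22),(540,352)),("scene",(45,-91,22),(445,340)),("scene",(45,-91,50),(440,302)),("scene",(81,-91,50),(508,268))],lambda x,P:w(x,P),[.5,.15,-.2])
print("tube")
T=fit([("top",(49,0,82),(230,145)),("top",(77,0,82),(250,88)),("scene",(49,0,82),(343,125)),("scene",(77,0,82),(400,98)),("top",(49,-88,82),(455,210)),("top",(77,-88,82),(470,145)),("scene",(77,-88,82),(495,232))],lambda x,P:w(B,np.array(P)+[0,x[0]*1e3,0]),[.01])
print("batten")
b=fit([("top",(-16,95,12),(110,348)),("top",(16,95,12),(130,272)),("top",(16,-95,12),(587,378)),("top",(-16,-95,12),(572,448)),
("scene",(-16,95,12),(162,215)),("scene",(16,95,12),(215,190)),("scene",(16,-95,12),(437,443)),("scene",(-16,-95,12),(380,475))],lambda x,P:w(B,np.r_[w(x,P)[:2]*1e3,P[2]+22]),[0.,-.05,.01])
print("flag")
def ff(x,P):
    u,z=-P[0],P[2];c,s=np.cos(x[1]),np.sin(x[1])
    return w(B,[63-(u*c-z*s),x[0]*1e3+P[1],68+u*s+z*c])
F=fit([("top",(-54,0,-41),(172,282)),("top",(-54,8,-41),(148,278)),("scene",(-54,0,-41),(292,183)),("scene",(-54,8,-41),(228,165)),("scene",(-54,0,-41),(228,165)),("top",(-54,34,12),(105,165)),("top",(-54,0,12),(165,182)),("scene",(-54,34,12),(262,48))][:2]+[("scene",(-54,0,-41),(228,167)),("top",(-54,0,12),(165,182))],ff,[.025,.8])
for P in [(-54,26,12),(-54,34,12),(-34,34,12),(-34,0,12),(-54,0,12),(-54,0,-41)]: print(P,[(proj(n,ff(F,P))-OFF[n]+.4)*5 for n in OFF],ff(F,P))
pickle.dump((B,T,b,F),open("m.pkl","wb"))
E
python3 m.py
```

```text
[ 0.4811  0.2053 -0.247 ]
[[-1.5, 0.4], [-0.9, 0.0], [-0.8, -0.5], [-0.1, -0.2], [0.2, 1.2], [-0.1, 0.0], [0.2, 0.5], [1.2, -0.3], [-0.1, 1.1], [0.6, -0.1], [1.1, 0.6]]
tube
[0.0004]
[[-0.2, 2.3], [0.3, 0.2], [0.8, -0.6], [0.3, 0.4], [-1.4, 1.4], [-0.1, 0.7], [1.3, -2.8]]
batten
[-0.0092 -0.0573  0.0497]
[[-0.9, 0.4], [-0.6, 0.3], [0.3, 0.0], [-0.5, 1.5], [-0.0, -0.2], [1.5, -0.6], [1.9, 0.2], [0.6, 0.2]]
flag
[0.0112 0.6765]
[[-1.3, 1.1], [-0.5, 0.8], [0.5, 0.7], [0.5, -0.7]]
(-54, 26, 12) [array([101.28520083, 160.26195471]), array([262.86577711,  41.13134394])] [0.51770489 0.2344176  0.11116575]
(-54, 34, 12) [array([ 80.88440578, 154.61233562]), array([254.48167756,  30.89967249])] [0.51966121 0.24217472 0.11116575]
(-34, 34, 12) [array([102.81438107, 125.38123187]), array([287.23068588,  40.33340623])] [0.53478279 0.23836109 0.098644  ]
(-34, 0, 12) [array([188.31845329, 148.9904214 ]), array([323.31172979,  83.9347166 ])] [0.52646841 0.20539336 0.098644  ]
(-54, 0, 12) [array([167.72053469, 178.65997937]), array([290.50288698,  74.85873784])] [0.51134683 0.20920699 0.11116575]
(-54, 0, -41) [array([165.37941558, 287.56793293]), array([230.53553207, 170.57190066])] [0.47917166 0.21732149 0.06983884]
```

The fit puts the board at (0.481, 0.205, yaw −0.247), the stop face at y ≈ 11, the flag at ≈ 0.68 rad and the batten's left end at y ≈ 38. I'll push the flag's right face with shut fingers to draw the bar.

```bash
cat > h.py <<'E'
from bench import env,kinematics,monitor,eyes,job
import numpy as np,pickle,cv2
B,T,b,F=pickle.load(open("m.pkl","rb"))
q=[np.sin(-B[2]/2),np.cos(B[2]/2),0,0]
c,s=np.cos(B[2]),np.sin(B[2]); R=np.array([[c,-s],[s,c]])
def W(x,y,z): return np.r_[B[:2]+R@np.array([x,y])/1e3,z/1e3]
def go(x,y,z,v=.15,guard=None):
    r=env.movel(W(x,y,z),velocity=v,frame=q,guard=guard); st(r); return r
def st(r=None):
    m=monitor.sense(); f=m["contact_force"]; p=m["position"]
    print(r,"t%.2f"%m["clock"],"board",np.round(np.r_[R.T@(p[:2]-B[:2])*1e3,p[2]*1e3],1),"F",np.round(np.r_[R.T@f[:2],f[2]],1))
def snap(n,k):
    f=eyes.grab_frame(k); cv2.imwrite(f"pics/{n}.png",f["frame"][:,:,::-1]); return f["frame"][:,:,::-1]
E
python3 - <<'E'
from h import *
env.close_gripper(); 
env.reach(W(28,-16,160),q); st()
go(28,-16,58,.12,guard=5)
r=go(28,20,58,.03,guard=1.8)
E
```

```text
None t2.44 board [ 27.5 -15.3 160.2] F [-0.4 -0.6 -0.2]
True t3.25 board [ 25.8 -16.7  58.3] F [-0.5 -2.3  1.1]
True t3.60 board [ 26.2 -14.7  58.6] F [-1.1 -0.8  1.1]
```

```bash
python3 - <<'E'
from h import *
env.hold(.2); st()
go(28,-5,58,.03,guard=9); 
for y in range(0,76,3):   # free travel then slide
    r=go(28,y,58,.018,guard=7)
    if r: break
E
```

```text
None t3.80 board [ 26.1 -15.   58.3] F [0.5 0.  1.6]
False t4.29 board [28.1 -4.8 58. ] F [ 0.2  0.6 -0.1]
False t4.72 board [27.9 -0.2 57.8] F [-0.5 -4.7  0.5]
False t5.03 board [27.9  2.8 57.8] F [ 0.1 -4.7 -1. ]
False t5.35 board [28.   5.9 57.9] F [ 1.1 -4.  -0.7]
False t5.67 board [28.   8.9 57.9] F [-0.1 -4.8 -1.4]
False t5.98 board [28.  11.9 57.9] F [ 2.  -5.3 -1.4]
False t6.30 board [28.  15.  57.9] F [ 0.7 -4.6 -1.2]
False t6.62 board [28.  18.  57.9] F [ 0.7 -5.4 -2.3]
False t6.93 board [28. 21. 58.] F [ 1.5 -3.7 -1.3]
False t7.25 board [28. 24. 58.] F [ 1.1 -4.  -2.2]
False t7.57 board [28. 27. 58.] F [ 0.5 -4.  -2.3]
False t7.88 board [28. 30. 58.] F [ 1.8 -3.8 -2.1]
False t8.20 board [28.1 33.  58. ] F [ 2.  -4.2 -2.1]
False t8.52 board [28.1 36.  58. ] F [ 1.3 -4.3 -1.1]
False t8.83 board [28.1 39.  58. ] F [ 2.7 -3.8 -2.4]
False t9.15 board [28.1 42.  58. ] F [ 2.  -4.4 -2.1]
False t9.47 board [28.1 45.  58. ] F [ 1.8 -3.8 -1.7]
False t9.78 board [28.1 48.  58. ] F [ 2.6 -3.5 -1.2]
False t10.10 board [28.1 51.1 58.1] F [ 1.9 -3.5 -1.3]
False t10.42 board [28.  54.5 58.2] F [ 0.4 -0.7  0.7]
True t10.64 board [27.5 55.8 57.6] F [ 0.2 -2.9  1. ]
```

```bash
python3 - <<'E'
from h import *
env.hold(.2);st()
go(28,40,58,.1); go(28,40,170,.25)
env.reach(W(-60,-60,220),q); st()
a=snap("ta","top")[165:265,150:280];c=snap("sa","scene")[120:220,210:340]
cv2.imwrite("pics/v2.png",cv2.resize(np.vstack([a,c]),None,fx=4,fy=3,interpolation=cv2.INTER_CUBIC)[:600])
E
```

```text
None t10.84 board [27.5 55.8 57.5] F [-1.6 -3.5  1.2]
False t11.15 board [28.2 40.  58.1] F [-0.7  0.1 -0.7]
False t11.75 board [ 27.7  40.2 169.7] F [0.2 0.4 0.8]
None t12.38 board [-59.9 -59.9 219.4] F [-0.3  0.4  0. ]
```

View pics/v2.png

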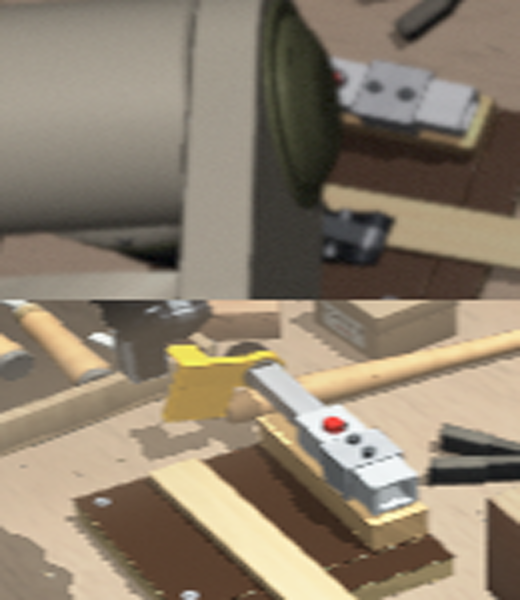

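The scene half shows the red button standing proud at (333,425), the bar out, and the flag still partly raised at (200,390). Next I press the tab down.

```bash
python3 - <<'E'
from h import *
env.reach(W(32,82,150),q); st()
go(32,82,118,.1,guard=8)
env.hold(.1)
go(21,82,86,.05,guard=9)
env.hold(.1);st()
go(21,82,76,.03,guard=9)
env.hold(.2);st()
E
```

```text
None t13.23 board [ 31.9  81.7 150. ] F [ 0.2 -0.5  0.4]
False t13.70 board [ 32.2  81.7 118.8] F [0.4 0.8 0.2]
False t14.62 board [21.2 82.  86.2] F [ 0.4 -0.7 -0.1]
None t14.72 board [21.3 82.  86.3] F [-0.2  0.4 -0.5]
True t15.03 board [21.3 82.3 80.4] F [-1.6 -0.9  7.2]
None t15.22 board [21.3 82.3 80.4] F [-2.2 -1.9  8.3]
```

```bash
python3 - <<'E'
from h import *
go(21,82,160,.25)
env.reach(W(-52,-57,120),q); env.release(); st()
go(-52,-57,17,.12,guard=6)
env.hold(.15); st()
r=go(-6,-57,17,.05,guard=5)
if not r: r=go(8,-57,17,.02,guard=4)
env.hold(.1); st()
go(-30,-57,17,.15); go(-30,-57,150,.3)
env.reach(W(-60,-200,200),q); st()
a=snap("tb","top")[165:265,150:280];c=snap("sb","scene")[120:220,210:340]
cv2.imwrite("pics/v3.png",cv2.resize(np.vstack([a,c]),None,fx=4,fy=3,interpolation=cv2.INTER_CUBIC)[:600])
E
```

```text
False t15.70 board [ 21.   82.  160.1] F [ 0.  -0.6 -0.6]
None t17.18 board [-52. -57. 120.] F [0.6 0.3 0.2]
False t18.18 board [-51.6 -56.8  17.5] F [ 0.5  0.  -0.3]
None t18.33 board [-51.7 -56.9  17.6] F [-0.9  0.5 -0. ]
False t19.40 board [ -6.2 -57.   17. ] F [-0.5 -1.   0.7]
True t19.90 board [  2.2 -57.1  16.6] F [-0.7  0.1 -0.4]
None t20.00 board [  2.2 -57.1  16.5] F [-0.5 -0.1  0.1]
False t20.37 board [-29.6 -56.9  17.2] F [0.  0.2 0.5]
False t20.96 board [-29.5 -57.1 150.1] F [-0.1  0.4 -0.5]
None t21.62 board [ -59.9 -199.6  199.3] F [ 0.1  0.8 -0.3]
```

View pics/v3.png

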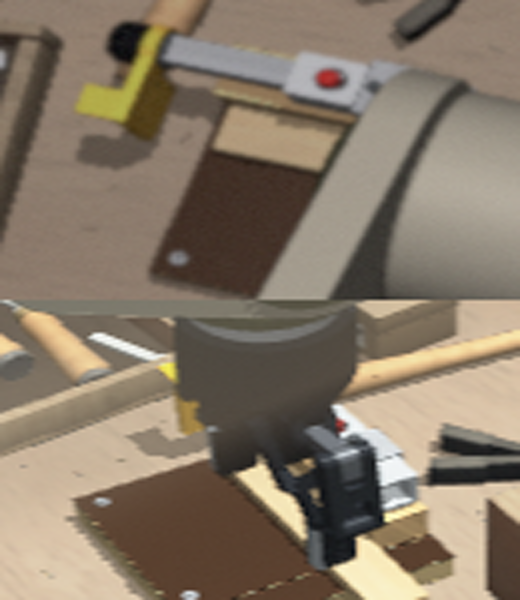

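The batten lies at the fence, the flag is down and the button is out at top (328,77). Next I push the batten's right end to the left.

```bash
python3 - <<'E'
from h import *
env.close_gripper()
env.reach(W(31,-186,110),q); st()
go(31,-186,27,.12,guard=8); env.hold(.15); st()
r=go(31,-145,27,.04,guard=6)
if not r: r=go(31,-122,27,.015,guard=4)
env.hold(.2); st()
go(31,-165,27,.1); go(31,-165,130,.3)
# square up again against the fence
env.reach(W(-40,-35,120),q); env.release()
go(-40,-35,17,.15,guard=8); env.hold(.15)
go(-3,-35,17,.06,guard=6)
r=go(8,-35,17,.015,guard=4); env.hold(.1); st()
go(-35,-35,17,.1); go(-35,-35,150,.3)
env.close_gripper()
E
```

```text
None t23.07 board [  30.5 -186.   110.4] F [-0.2  0.   0.6]
False t23.92 board [  31.5 -186.    27.9] F [-1.1 -0.1 -0.2]
None t24.07 board [  31.4 -186.    27.8] F [ 0.1 -0.2 -0.4]
False t25.24 board [  31.  -145.1   27. ] F [-0.1  0.   0.9]
True t26.18 board [  30.8 -131.6   26.8] F [-0.4 -3.4  2.7]
None t26.38 board [  30.8 -131.6   26.8] F [ 0.1 -2.5  3. ]
False t26.87 board [  31.  -164.9   26.9] F [-0.6 -0.2 -0.1]
False t27.36 board [  31.  -164.5  130.5] F [-0.1 -0.5 -0.6]
False t29.62 board [-39.6 -34.8  17.6] F [ 0.5  0.3 -0.1]
False t30.53 board [ -3.3 -35.1  16.8] F [ 0.3 -0.5  0.2]
True t31.02 board [  2.2 -35.1  16.6] F [-0.2 -0.   0.8]
None t31.12 board [  2.2 -35.1  16.5] F [-0.6  1.2  0.3]
False t31.64 board [-34.4 -34.8  17.2] F [ 0.3  0.1 -0.2]
False t32.23 board [-34.7 -35.1 150. ] F [ 0.1 -0.2  0.3]
```

```bash
python3 - <<'E'
from h import *
env.reach(W(31,-165,110),q)
go(31,-165,27,.12,guard=8); env.hold(.15)
r=go(31,-138,27,.04,guard=6)
if not r: r=go(31,-122,27,.015,guard=4)
env.hold(.1);st()
go(31,-165,27,.08); go(31,-165,150,.3)
env.set_joints([-1.0,0.0,1.4,0,1.6,0]); st()
a=snap("tc","top")[170:270,155:285];c=snap("sc","scene")[130:230,215:345]
cv2.imwrite("pics/v4.png",cv2.resize(a,None,fx=6,fy=6,interpolation=cv2.INTER_CUBIC))
cv2.imwrite("pics/v5.png",cv2.resize(c,None,fx=6,fy=6,interpolation=cv2.INTER_CUBIC))
E
```

```text
False t34.49 board [  31.4 -164.7   27.6] F [-0.4  0.8 -0.1]
False t35.47 board [  31. -138.   27.] F [-0.4 -0.3  0.6]
True t36.06 board [  30.8 -131.5   26.8] F [-0.1 -2.9  1.9]
None t36.16 board [  30.8 -131.6   26.8] F [-0.4 -3.5  2.3]
False t36.73 board [  31.  -165.1   27. ] F [ 0.2 -0.2 -0.4]
False t37.28 board [  30.8 -164.6  150.1] F [ 0.2 -0.4  0.2]
None t38.94 board [ -19.5 -528.5  415.8] F [ 0.1 -0.4 -0.5]
```

View pics/v4.png

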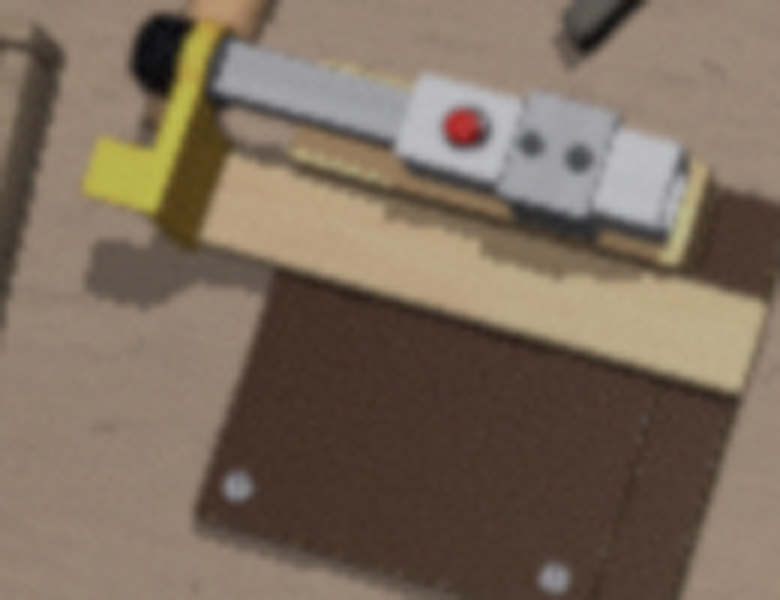

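View pics/v5.png

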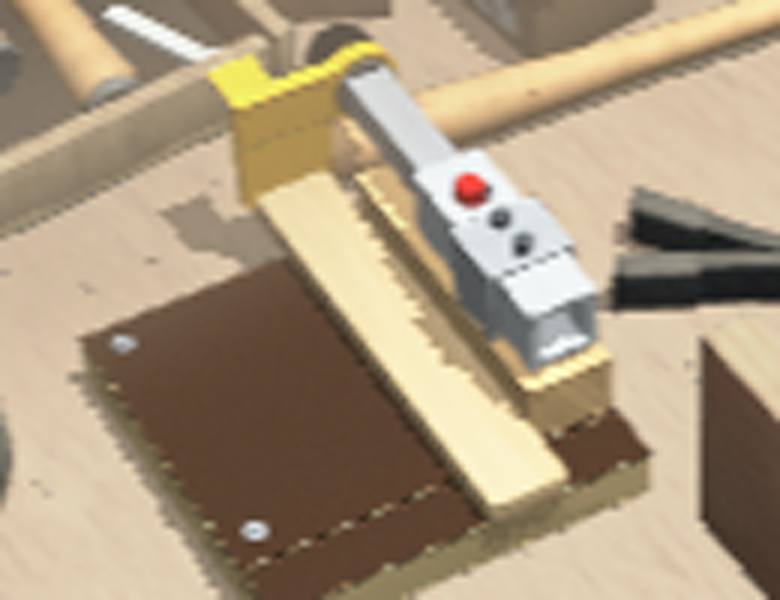

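Pictures v4 and v5 show the batten flush along the fence with its left end on the lowered flag at top (190,240). The red button is proud at (465,127), and the hammer and pliers are where they were.

```bash
python3 -c "
from bench import job
print(job.hand_in())"
```

```text
the job is handed in; nothing more can be done
None
```

I handed the job in at about 39 s on the robot's clock: the stop is drawn out with its button out, the flag is down, and the batten lies against the fence with its left end on the flag, judged from pictures and contact forces; no verdict was returned.

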